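# Seat a phone in the holding jig and lock it with the two-stage lever

### The job

Push the black phone along the channel of the holding jig until it is fully home against the end stop. Then push the red-knobbed lever past its first click to its second stop, so that the jaw clamps the phone there. Only push with the fingers: do not lift or carry anything, and leave the other things on the bench where they are.

Things in the scene. Friction and masses are not known exactly. Their poses are not given: they have to be found in the camera images.
- jig: Phone holding jig bolted to the worktop: grey steel plate 12 mm thick with a channel and a lever. Origin on the worktop under the channel; plate from x = -120 to +105 and y = -154 to +61 mm. The channel runs along x, 52 mm wide (y = -27 to +25 mm), rails from x = -100 to +85 mm, tops at z = 20 mm; open at the -x end, dark steel end stop at the +x end.
- phone: Black key phone lying loose and flat in the channel, 108 x 46 x 16 mm, 90 g; origin at the centre of its underside, x along its length and about along the jig's x. Its top is 28 mm above the worktop, 8 mm above the rails. It starts 25 to 60 mm short of the end stop; when home its origin is at x = +31 mm in the jig's frame.
- channel_end (a point): Middle of the end stop's face (x = +85 mm in the jig's frame), at the level of the plate's top. The phone's far end must arrive here. The end stop is 14 mm high above the plate. Axes as the jig's.
- lever (a joint): Angle of the two-stage lever, rad: 0 to 0.1 open, 0.7 first click (phone still loose), 1.4 second stop (phone clamped). Grows as the knob swings counter-clockwise seen from above (away from the robot, on the right of the jig). Sprung: over each hump (near 0.35 and 1.05; about 5 N at the knob) it snaps ahead into the next position and rests there.
- lever_knob (a point): Centre of the upright red knob on the lever's end, 18 mm thick, from 29 to 68 mm above the worktop (this point at 48 mm). Circles lever_pivot at radius 65 mm; at joint value q the direction from pivot to knob is at angle -pi/2 - 0.7 + q from the jig's x axis. White, yellow and green dots on the plate mark the three positions.
- lever_pivot (a point): The lever's vertical turning axis, at the level of the plate's top. Hub and arm of steel, up to 35 mm above the worktop; two steel stop pins 35 mm from the axis, up to 32 mm above the worktop.
- pad: Sprung orange clamping pad on the channel's -y side, 56 x 6 x 10 mm, from x = -7 to +49 mm in the jig's frame; its origin is the jig's when the lever is open. The lever drives it along the jig's +y, 7 mm per rad; at the second stop it presses the phone on the opposite rail with about 3 N.
- grey_phone: Grey key phone, 108 x 46 x 16 mm, bystander; origin at the centre of its underside.
- cutters: Small side cutters with red handles, 48 x 122 x 11 mm, bystander; origin at the centre of the underside.
- handset: Opened handset with a green board, 104 x 47 x 8 mm, bystander; origin at the centre of the underside.
- jar: Small amber jar with a cream lid, 40 mm wide, 48 mm high, bystander; origin at the centre of its underside.
- glue: Small white glue bottle with a blue tip, 25 mm wide, 101 mm high, bystander; origin at the centre of its underside.
There are look-alikes about, which are no part of the job. Leave any blue look-alike of the phone alone.

How it is judged:
By the outcome, as a careful person would: the job done as asked, in the order asked, and still so for the second after the job is handed in, with the robot touching nothing.
It also fails if it takes over 40 s, if anything falls off the work surface, if the arm or the gripper's body presses on something with over 40 N, if the wrist force passes 120 N, or if a joint passes its speed limit or range.

### The arm

A 6-joint arm with a two-finger parallel gripper is mounted at the origin on a cart in front of the work surface, level with it; the furniture and walls round the work are solid. World frame = base frame: x ahead of the robot, y to its left, z up, the work surface at z = 0. Lengths are in mm, angles in rad, forces in N, time in s.
With the tool pointing down it reaches from about 325 to 750 mm from the base axis. Payload 7.6 kg.
Tool frame: the origin (TCP) lies midway between the tips of the shut fingers; the grasp point (between the pads) lies 19 mm behind it; z points along the fingers, x is the direction in which the jaws open and shut, and the axes are right-handed (so a half turn about z gives the same grasp; the last joint's range is limited). The gripper opens to 85 mm and grips with 20 to 120 N. Pads are 22 mm wide; open, the fingers measure 114 mm over their backs; the gripper's body (76 mm by 85 mm) begins 54 mm behind the grasp point. The pads swing forward as they close: fully open they stand 13 mm farther back than shut.
Start: joints at [-1.295, 0.052, 1.401, -0, 1.689, -0.07], TCP at [177.974, -493.934, 231.323] pointing down, gripper open.
Joint ranges: [-2.9, 2.9], [-0.91, 2.17], [0.12, 2.37], [-1.06, 4.2], [0.26, 2.73], [-2.93, 2.93]. Speed limits (rad/s): [2.57, 2.57, 3.01, 3.14, 3.14, 3.14].

### API

Orientations are given as a unit quaternion [w, x, y, z].
In Python, from bench import robot, vision, workorder gives the robot as it stands. The module is installed in compiled form; this text tells all that it offers.
- The arm moves only by the tool carry_out, never from a script. Its argument "targets" is a list of rows, each a list of 3 entries, a list of its own where there are three numbers: the shift along the tool's x, y, z in cm, then the turn, a rotation vector about the tool's x, y, z in degrees, then the closure in counts, from 0 (fully open) to 255 (shut). In form: [[[tx, ty, tz], [wx, wy, wz], hand], ...]. A call has 1 to 10 rows; each row is the pose to reach, as a shift and turn from the pose commanded when the call began, along the tool's axes at that moment; what a row does not reach only later rows make up. A row lasts 1/10 s, in which the tool goes at most 50 mm and 8.59 degrees, less where a joint would pass 70% of its speed; a pose out of reach is approached as far as the arm can. A call with a gripper value outside its range is refused whole. The fingers move at their own pace and stop on an object; "grip_force" is the grip in N (left out, the last holds). Time passes only in rows, so rows that repeat a pose let the fingers close. It gives the time, the measured TCP pose, the force and the opening at its end, in the units of the state.
- robot.get_obs(): the state, without advancing time (a new reading comes with each control period).
- vision.capture(name): name is "scene" or "top"; returns a dict with "img" (400x640x3 uint8, red, green, blue), "depth" (400x640 float32, mm along the optical axis (not along the pixel's ray), 0 where there is no reading), "fx", "fy", "cx", "cy" (pixels), "dist_coeffs" ([k1, k2, p1, p2, k3] as OpenCV has them; the pictures are not rectified), "pose" (4x4, takes a point from camera to world coordinates). Camera axes: x right, y down, z forward; pixel columns grow to the right and rows downward; lengths in mm; the calibration is good to about 2 mm. A picture is of the moment at which its call begins.
- workorder.close_job(): hands the job in, once; it reports no verdict.
The state is a dict: "time_s": time; "joint_positions": joint angles; "joint_velocities": joint speeds; "joint_torque": joint torques, N m; "ee_pos": TCP position; "tcp_rot": TCP orientation; "wrist_force": force on the tool from outside, world axes, zero at the start; "moment": the same for the moment, N m; "opening": finger opening in mm.
Only numpy, scipy, OpenCV 4.12 (cv2) and the standard library are available. Lean on these libraries where they do the work, as an engineer would, in place of code of your own. Each camera call takes 0.05 s, during which the arm holds its last target. There are 200 camera calls.

## Working session

There is one attempt and no reset: what is moved stays moved. The work goes in short steps, Python scripts to look and compute and a tool call to move; the robot and the scene stay as the last step left them, time stands still between calls to the robot, and variables do not carry over. Pictures are saved under pics/ and viewed, about 8 in all and at most 12, crops included, and the job is handed in when it is done.

Besides the shell and the picture viewer there is one more tool, called after "Emit:" as a command line: name --argument value ..., lists and objects as JSON in quotes. carry_out: Moves the arm, as the interface text tells. Its arguments: {"type":"object","properties":{"targets":{"type":"array","items":{"type":"array"}},"grip_force":{"type":"number"}},"required":["targets"]}

```bash
mkdir -p pics
cat > h.py <<'E'
import numpy as np, cv2
from bench import robot, vision, workorder
def cap(n,f):
    c=vision.capture(n); np.savez(''+f+'.npz',**{k:np.array(v) for k,v in c.items()})
    cv2.imwrite('pics/'+f+'.png',c['img'][:,:,::-1]); return c
def load(f): return dict(np.load(''+f+'.npz'))
def px(c,u,v,z):
    "pixel -> world on plane z"
    K=np.array([[c['fx'],0,c['cx']],[0,c['fy'],c['cy']],[0,0,1.]])
    n=cv2.undistortPoints(np.array([[[u,v]]],float),K,np.array(c['dist_coeffs'],float))[0,0]
    P=np.array(c['pose']); d=P[:3,:3]@[n[0],n[1],1]; o=P[:3,3]
    return o+d*(z-o[2])/d[2]
def crop(f,x0,y0,x1,y1,s,out):
    i=cv2.imread('pics/'+f+'.png')[y0:y1,x0:x1]
    cv2.imwrite('pics/'+out+'.png',cv2.resize(i,None,fx=s,fy=s,interpolation=cv2.INTER_CUBIC))
E
python3 - <<'E'
from h import *
a=cap('top','t0');b=cap('scene','s0')
print(a['pose'],b['pose'],a['fx'])
print(robot.get_obs())
E
```

```text
[[-2.29026499e-02 -9.96321932e-01  8.25716484e-02  4.35852371e+02]
 [-9.99327023e-01  2.51821550e-02  2.66713388e-02 -1.74784106e+02]
 [-2.86525718e-02 -8.19052352e-02 -9.96228168e-01  1.16209236e+03]
 [ 0.00000000e+00  0.00000000e+00  0.00000000e+00  1.00000000e+00]] [[-5.99755634e-01 -3.46869684e-01  7.21092644e-01 -4.57652232e+02]
 [-8.00084607e-01  2.74101803e-01 -5.33603620e-01  5.76485935e+02]
 [-1.25618746e-02 -8.96966902e-01 -4.41919195e-01  6.48080348e+02]
 [ 0.00000000e+00  0.00000000e+00  0.00000000e+00  1.00000000e+00]] 416.7228990688896
{'time_s': 0.1, 'joint_positions': array([-1.29531034e+00,  5.28111088e-02,  1.40162643e+00,  5.08808988e-06,
        1.68859243e+00, -7.03461965e-02]), 'joint_velocities': array([-0.00027089, -0.00096803, -0.00152819,  0.00029817, -0.00064044,
       -0.00142119]), 'joint_torque': array([ 1.49334432e-03, -3.82583141e+01, -3.60984886e+01, -3.56584906e-05,
        4.76690053e-03,  6.40941585e-05]), 'ee_pos': array([ 177.8918061 , -493.65962939,  230.5354744 ]), 'tcp_rot': array([-4.55425142e-04,  8.18223557e-01, -5.74899725e-01, -5.55933326e-04]), 'wrist_force': array([ 0.47816316, -0.58920316,  0.14172142]), 'moment': array([-0.00854119, -0.00371731, -0.04649262]), 'opening': 85.38534443949108}
```

View pics/t0.png

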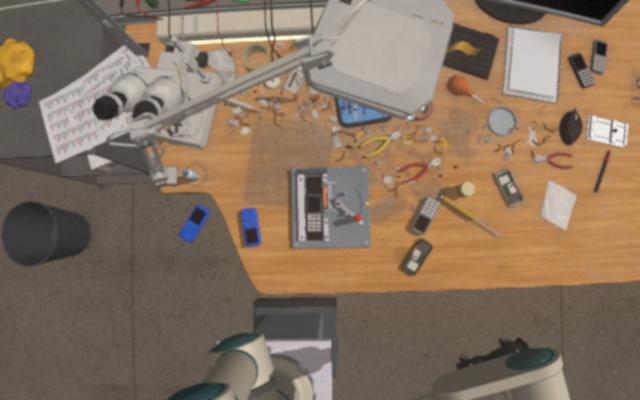

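View pics/s0.png

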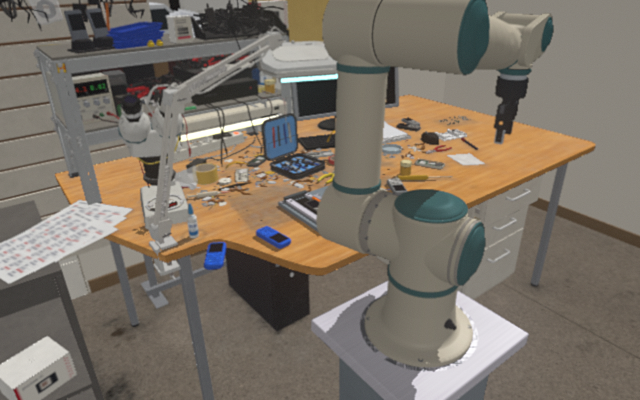

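The top view shows the jig at (290–370, 168–248). The black phone in its channel is at about (314, 205), and the red knob is near (358, 217). Candidates for the phone:
- (314, 205): black, in the channel. This is the one.
- (250, 228) and (195, 224): blue look-alikes.
- (425, 215): the grey phone.
- (417, 257): another look-alike lying on the bench.

I'll confirm this in an enlarged crop.

Run:
```python
from h import *
crop('t0',280,160,380,256,6,'c1')
c=load('t0')
d=c['depth'];print(d[205,300],d[175:245:6,314],d[217,358])
```

```text
1148.3165 [1160.9216 1160.8579 1155.4215 1158.7526 1136.4359 1141.7432 1136.9181
 1134.3396 1135.6896 1127.9025 1145.135  1145.8774] 1089.8331
```

View pics/c1.png

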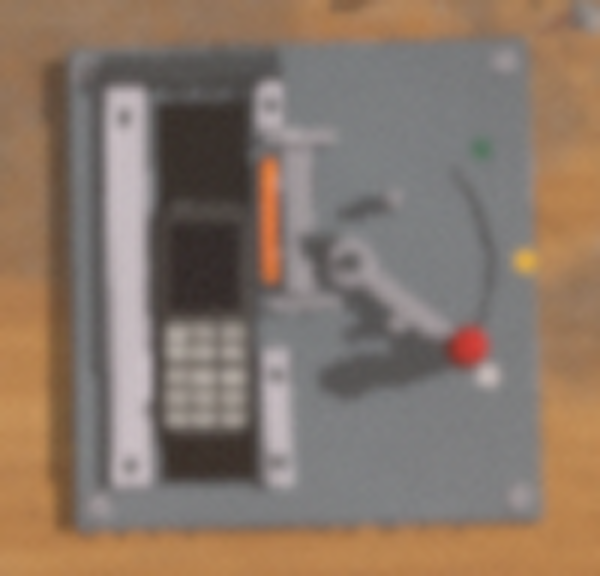

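The crop confirms it: the black phone with the light keypad lies in the channel, spanning crop rows about 205–435. The stop is near row 92, and the knob at (467, 346) is by the white dot, so the lever is open. Next I'll fit the jig frame.

```bash
cat >> h.py <<'E'
def fit(src,dst):
    s,d=np.array(src,float),np.array(dst,float); a,b=s-s.mean(0),d-d.mean(0)
    th=np.arctan2((a[:,0]*b[:,1]-a[:,1]*b[:,0]).sum(),(a*b).sum())
    R=np.array([[np.cos(th),-np.sin(th)],[np.sin(th),np.cos(th)]])
    t=d.mean(0)-R@s.mean(0); return th,R,t,d-(s@R.T+t)
E
python3 - <<'E'
from h import *
c=load('t0')
W=lambda u,v,z:px(c,280+(u+.5)/6-.5,160+(v+.5)/6-.5,z)[:2]
src=[(105,61),(105,-154),(-120,-154),(-120,61)]
dst=[W(72,50,12),W(525,42,12),W(540,525,12),W(80,530,12)]
th,R,t,r=fit(src,dst);print(th,t,r)
J=lambda p:R.T@(p-t)
for n,a in dict(knob=(467,346,68),ball_g=(480,149,12),yel=(525,261,12),white=(487,376,12),pivot=(347,260,35),ph_far=(205,208,28),ph_near=(205,436,28),kL=(165,380,28),kR=(246,380,28),railL0=(105,300,20),railL1=(150,300,20),railbot=(130,487,20),railtop=(125,87,20),padtop=(270,157,22),padbot=(270,285,22),stop=(205,92,26)).items(): print(n,W(*a),J(W(*a)))
E
```

```text
-0.005584890619879205 [ 524.83184427 -124.28494978] [[-0.61095031 -1.56299723]
 [-1.40373959  2.60218611]
 [ 0.35139053  1.58745065]
 [ 1.66329936 -2.62663953]]
knob [ 484.57959779 -241.59542488] [ -39.59645597 -117.53344882]
ball_g [ 578.05404761 -253.78131844] [  53.94459261 -129.19711046]
yel [ 525.57600851 -272.89327287] [   1.57410955 -148.60184942]
white [ 473.0645164 -253.7876035] [ -51.04326614 -129.78974743]
pivot [ 526.26359223 -190.59960712] [  1.8020838  -66.30562702]
ph_far [ 552.25194459 -126.59915157] [27.43259719 -2.16102823]
ph_near [ 448.47230194 -124.34818538] [-76.35799831  -0.48969209]
kL [ 474.26607993 -106.72797469] [-50.66302902  17.27429849]
kR [ 473.39506673 -143.50861868] [-51.32861383 -19.51063638]
railL0 [511.86102502 -79.43818291] [-13.22107995  44.77362724]
railL1 [ 511.35257593 -100.1145394 ] [-13.61404652  24.09475358]
railbot [426.11072641 -89.24757277] [-98.91525716  34.4854868 ]
railtop [610.21546399 -90.47666733] [85.19347354 34.28461089]
padtop [ 575.62610368 -156.71112399] [ 50.97456294 -32.1419896 ]
padbot [ 516.73225506 -155.31168679] [ -7.92618286 -31.07148822]
stop [ 605.96288963 -127.66220071] [81.14864156 -2.9240926 ]
```

```bash
cat >> h.py <<'E'
from scipy.spatial.transform import Rotation as Ro
def go(p,ang=-90):
    "print shift cm / turn deg to reach world p, tool down, tool x axis at ang deg in world"
    o=robot.get_obs(); q=o['tcp_rot']; R=Ro.from_quat([q[1],q[2],q[3],q[0]])
    a=np.radians(ang); X=np.array([np.cos(a),np.sin(a),0]); Z=np.array([0,0,-1.])
    T=Ro.from_matrix(np.c_[X,np.cross(Z,X),Z])
    print(np.round(R.inv().apply(np.array(p)-o['ee_pos'])/10,2), np.round((R.inv()*T).as_rotvec(degrees=True),1), o['time_s'],o['ee_pos'].round(1),o['wrist_force'].round(1))
E
python3 -c "
from h import *
go([405,-125,120])"
```

```text
[-26.97 -33.86  11.1 ] [ 0.   0.1 19.8] 0.1 [ 177.9 -493.7  230.5] [ 0.5 -0.6  0.1]
```

Emit:
carry_out --targets '[[[-27, -33.9, 3], [0, 0, 19.8], 255], [[-27, -33.9, 3], [0, 0, 19.8], 255], [[-27, -33.9, 3], [0, 0, 19.8], 255], [[-27, -33.9, 3], [0, 0, 19.8], 255], [[-27, -33.9, 3], [0, 0, 19.8], 255], [[-27, -33.9, 3], [0, 0, 19.8], 255], [[-27, -33.9, 3], [0, 0, 19.8], 255], [[-27, -33.9, 3], [0, 0, 19.8], 255], [[-27, -33.9, 3], [0, 0, 19.8], 255], [[-27, -33.9, 3], [0, 0, 19.8], 255]]'

```text
time_s: 1.1
ee_pos: [406.5, -121.4, 200.5]
tcp_rot: [-0.0, 0.709, -0.705, -0.001]
wrist_force: [-1.0, -0.1, -0.0]
opening: 0.1
```

```bash
python3 -c "
from h import *
go([408,-125,60]);go([408,-125,18])"
```

```text
[ 0.38 -0.16 14.05] [0.1 0.1 0.3] 1.1 [ 406.5 -121.4  200.5] [-1.  -0.1 -0. ]
[ 0.38 -0.16 18.25] [0.1 0.1 0.3] 1.1 [ 406.5 -121.4  200.5] [-1.  -0.1 -0. ]
```

Emit:
carry_out --targets '[[[0, 0, 5], [0, 0, 0], 255], [[0, 0, 10], [0, 0, 0], 255], [[0, 0, 13.5], [0, 0, 0], 255], [[0, 0, 14], [0, 0, 0], 255], [[0, 0, 14], [0, 0, 0], 255]]'

```text
time_s: 1.6
ee_pos: [405.0, -125.4, 61.3]
tcp_rot: [-0.0, -0.707, 0.707, 0.001]
wrist_force: [0.3, -0.6, 1.0]
opening: 0.6
```

Run:
```python
from h import *
go([408,-125,18])
c=cap('top','t1'); crop('t1',280,160,380,256,6,'c2')
```

```text
[-0.03 -0.3   4.33] [ 0.1  0.  -0. ] 1.6 [ 405.  -125.4   61.3] [ 0.3 -0.6  1. ]
```

View pics/c2.png

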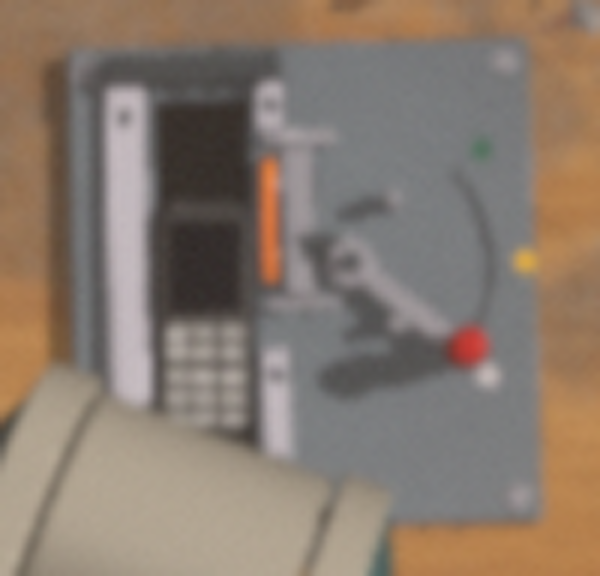

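The arm is clear of the phone and only covers the channel's open end, at the bottom left of the crop. Next: descend in the channel and start pushing along +x (tool −y).

Emit:
carry_out --targets '[[[0, -0.3, 2], [0, 0, 0], 255], [[0, -0.4, 4], [0, 0, 0], 255], [[0, -0.5, 4.4], [0, 0, 0], 255], [[0, -0.5, 4.4], [0, 0, 0], 255], [[0, -1.2, 4.4], [0, 0, 0], 255], [[0, -1.8, 4.4], [0, 0, 0], 255], [[0, -2.2, 4.4], [0, 0, 0], 255], [[0, -2.6, 4.4], [0, 0, 0], 255], [[0, -3.0, 4.4], [0, 0, 0], 255], [[0, -3.4, 4.4], [0, 0, 0], 255]]'

```text
time_s: 2.65
ee_pos: [439.6, -125.0, 17.3]
tcp_rot: [0.0, 0.707, -0.707, -0.0]
wrist_force: [0.1, -0.3, 1.6]
opening: -0.0
```

Emit:
carry_out --targets '[[[0, -0.4, 0], [0, 0, 0], 255], [[0, -0.8, 0], [0, 0, 0], 255], [[0, -1.2, 0], [0, 0, 0], 255], [[0, -1.6, 0], [0, 0, 0], 255], [[0, -2.0, 0], [0, 0, 0], 255], [[0, -2.4, 0], [0, 0, 0], 255], [[0, -2.8, 0], [0, 0, 0], 255], [[0, -2.8, 0], [0, 0, 0], 255]]'

```text
time_s: 3.45
ee_pos: [467.9, -125.0, 17.4]
tcp_rot: [-0.0, 0.707, -0.707, 0.0]
wrist_force: [-0.6, -0.0, 0.7]
opening: -0.3
```

Run:
```python
from h import *
go([491,-125,17])
c=cap('top','t2'); crop('t2',280,160,380,256,6,'c3')
```

```text
[-0.   -2.31  0.04] [-0. -0.  0.] 3.45 [ 467.9 -125.    17.4] [-0.6 -0.   0.7]
```

View pics/c3.png

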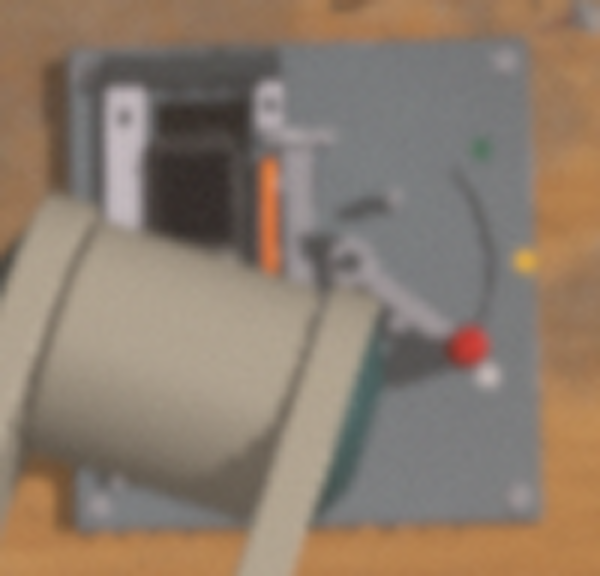

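The phone has moved: its far edge is now at crop row ~135, about 19 mm short of the stop. I'll carry on gently and watch the force.

Emit:
carry_out --targets '[[[0, -0.4, 0], [0, 0, 0], 255], [[0, -0.8, 0], [0, 0, 0], 255], [[0, -1.1, 0], [0, 0, 0], 255], [[0, -1.4, 0], [0, 0, 0], 255], [[0, -1.6, 0], [0, 0, 0], 255], [[0, -1.6, 0], [0, 0, 0], 255]]'

```text
time_s: 4.1
ee_pos: [483.7, -125.0, 17.3]
tcp_rot: [-0.0, 0.707, -0.707, 0.0]
wrist_force: [0.8, -0.2, 0.5]
opening: 0.2
```

Emit:
carry_out --targets '[[[0, -0.2, 0], [0, 0, 0], 255], [[0, -0.4, 0], [0, 0, 0], 255], [[0, -0.4, 0], [0, 0, 0], 255]]'

```text
time_s: 4.4
ee_pos: [487.6, -125.0, 17.3]
tcp_rot: [-0.0, 0.707, -0.707, 0.0]
wrist_force: [-0.3, -0.1, -0.4]
opening: 0.3
```

Emit:
carry_out --targets '[[[0, -0.1, 0], [0, 0, 0], 255], [[0, -0.2, 0], [0, 0, 0], 255], [[0, -0.2, 0], [0, 0, 0], 255]]'

```text
time_s: 4.7
ee_pos: [489.5, -125.0, 17.3]
tcp_rot: [0.0, 0.707, -0.707, 0.0]
wrist_force: [0.1, 0.2, 1.0]
opening: 0.1
```

Emit:
carry_out --targets '[[[0, -0.1, 0], [0, 0, 0], 255], [[0, -0.15, 0], [0, 0, 0], 255], [[0, -0.15, 0], [0, 0, 0], 255]]'

```text
time_s: 5.0
ee_pos: [491.0, -125.0, 17.3]
tcp_rot: [0.0, 0.707, -0.707, 0.0]
wrist_force: [-0.6, -0.7, -1.2]
opening: -0.1
```

Emit:
carry_out --targets '[[[0, -0.1, 0], [0, 0, 0], 255], [[0, -0.15, 0], [0, 0, 0], 255], [[0, -0.15, 0], [0, 0, 0], 255]]'

```text
time_s: 5.3
ee_pos: [491.9, -125.0, 17.2]
tcp_rot: [0.0, 0.707, -0.707, -0.0]
wrist_force: [-5.3, 0.1, 3.4]
opening: -0.1
```

Run:
```python
from h import *
go([491,-125,17])
c=cap('top','t3')
import numpy as np
crop('t3',295,165,335,200,14,'c4')
```

```text
[-0.    0.09  0.02] [0.1 0.  0. ] 5.3 [ 491.9 -125.    17.2] [-5.3  0.1  3.4]
```

View pics/c4.png

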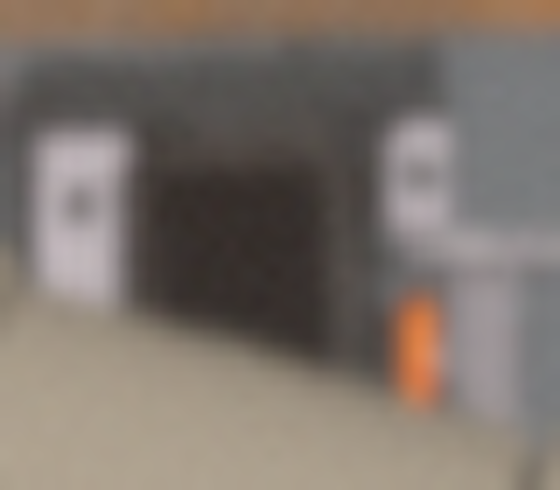

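The phone's far edge meets the stop with no gap, and the reaction force has risen to about 5 N at TCP x = 491.9, where I expected contact. I'll press slightly more, then back off and rise.

Emit:
carry_out --targets '[[[0, -0.05, 0], [0, 0, 0], 255], [[0, -0.05, 0], [0, 0, 0], 255]]'

```text
time_s: 5.55
ee_pos: [492.1, -125.0, 17.2]
tcp_rot: [0.001, 0.707, -0.707, -0.001]
wrist_force: [-7.8, 0.6, 5.2]
opening: 0.0
```

Emit:
carry_out --targets '[[[0, 0.5, 0], [0, 0, 0], 255], [[0, 2.5, 0], [0, 0, 0], 255], [[0, 2.8, -4], [0, 0, 0], 255], [[0, 3, -8.5], [0, 0, 0], 255], [[0, 3, -8.5], [0, 0, 0], 255], [[4, 4.5, -8.5], [0, 0, 0], 255], [[8, 5, -8.5], [0, 0, 0], 255], [[11.6, 5, -8.5], [0, 0, 0], 255], [[11.6, 5, -8.5], [0, 0, 0], 255], [[11.6, 5, -8.5], [0, 0, 0], 255]]'

```text
time_s: 6.55
ee_pos: [442.9, -241.4, 101.9]
tcp_rot: [0.0, -0.707, 0.708, -0.0]
wrist_force: [0.2, 0.0, -0.1]
opening: -0.0
```

Run:
```python
from h import *
go([445,-241,43])
c=cap('top','t4'); crop('t4',280,160,380,256,6,'c5')
```

```text
[-0.04 -0.21  5.89] [-0.   0.  -0.1] 6.55 [ 442.9 -241.4  101.9] [ 0.2  0.  -0.1]
```

View pics/c5.png

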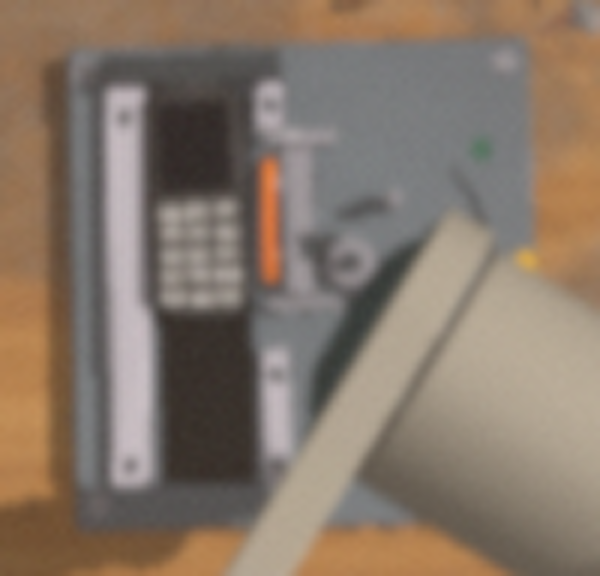

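The keypad moved up by 122 crop pixels (about 55 mm), which agrees with the phone being home. Now the lever: descend behind the knob (tip at z ≈ 43, above the arm and pins) and push along its arc.

Emit:
carry_out --targets '[[[0, 0, 3], [0, 0, 0], 255], [[0, 0, 5.9], [0, 0, 0], 255], [[0, 0, 5.9], [0, 0, 0], 255], [[0, -1.5, 5.9], [0, 0, 0], 255], [[0.1, -2.1, 5.9], [0, 0, 0], 255], [[0.4, -2.7, 5.9], [0, 0, 0], 255], [[0.8, -3.4, 5.9], [0, 0, 0], 255], [[1.1, -4.2, 5.9], [0, 0, 0], 255], [[1.3, -5, 5.9], [0, 0, 0], 255], [[1.4, -5.8, 5.9], [0, 0, 0], 255]]'

```text
time_s: 7.6
ee_pos: [501.7, -255.2, 44.3]
tcp_rot: [-0.0, 0.707, -0.707, 0.001]
wrist_force: [-2.9, -1.4, 1.0]
opening: -0.1
```

Run:
```python
from h import *
go([506,-255.8,43]); go([527,-252.3,43]); go([545,-242.5,43])
```

```text
[ 0.06 -0.43  0.13] [-0.1 -0.   0. ] 7.6 [ 501.7 -255.2   44.3] [-2.9 -1.4  1. ]
[-0.29 -2.53  0.14] [-0.1 -0.   0. ] 7.6 [ 501.7 -255.2   44.3] [-2.9 -1.4  1. ]
[-1.26 -4.33  0.14] [-0.1 -0.   0. ] 7.6 [ 501.7 -255.2   44.3] [-2.9 -1.4  1. ]
```

Emit:
carry_out --targets '[[[0, -0.8, 0], [0, 0, 0], 255], [[-0.1, -1.6, 0], [0, 0, 0], 255], [[-0.3, -2.5, 0], [0, 0, 0], 255], [[-0.6, -3.1, 0], [0, 0, 0], 255], [[-0.9, -3.7, 0], [0, 0, 0], 255], [[-1.2, -4.2, 0], [0, 0, 0], 255], [[-1.2, -4.3, 0], [0, 0, 0], 255], [[-1.2, -4.3, 0], [0, 0, 0], 255]]'

```text
time_s: 8.4
ee_pos: [544.2, -242.7, 43.3]
tcp_rot: [-0.0, 0.707, -0.707, 0.0]
wrist_force: [0.1, -0.5, -0.6]
opening: 0.1
```

Emit:
carry_out --targets '[[[0, 1, 0], [0, 0, 0], 255], [[0, 3, 0], [0, 0, 0], 255], [[0, 3, -4], [0, 0, 0], 255], [[0, 6, -8], [0, 0, 0], 255], [[3, 9, -11], [0, 0, 0], 255], [[7, 11, -11], [0, 0, 0], 255], [[11, 11, -11], [0, 0, 0], 255], [[15, 11, -11], [0, 0, 0], 255], [[15, 11, -11], [0, 0, 0], 255], [[15, 11, -11], [0, 0, 0], 255]]'

```text
time_s: 9.4
ee_pos: [433.5, -393.3, 152.9]
tcp_rot: [0.0, -0.707, 0.708, 0.0]
wrist_force: [0.3, 0.8, -0.3]
opening: 0.1
```

Run:
```python
from h import *
go([491,-125,17])
c=cap('top','t5'); crop('t5',280,160,380,256,6,'c6')
```

```text
[-26.83  -5.72  13.61] [ 0.   0.  -0.1] 9.4 [ 433.5 -393.3  152.9] [ 0.3  0.8 -0.3]
```

View pics/c6.png

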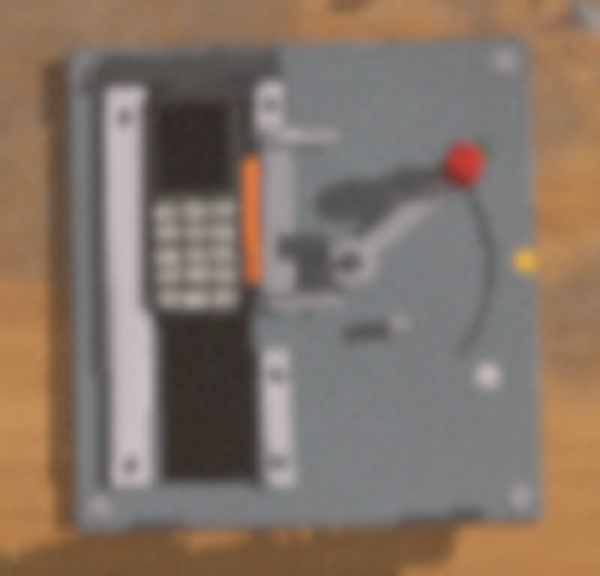

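The knob is now at (464, 165) by the green dot, and the pad is pressed against the phone. The phone lies against the far rail, its keypad bottom still at row ~308. One numeric check, then I'll hand in.

Run:
```python
from h import *
c=load('t5'); W=lambda u,v,z:px(c,280+(u+.5)/6-.5,160+(v+.5)/6-.5,z)[:2]
k=W(464,165,68); d=k-np.array([526.2,-190.8]); print('q',np.arctan2(d[1],d[0])+.0056+np.pi/2+.7, np.hypot(*d))
# phone shift between initial and now / before clamp and now, along image rows (keypad bottom edge)
print('travel',W(200,308,28)-W(200,430,28))
def kp(f):
    i=cv2.cvtColor(cv2.imread(f'pics/{f}.png'),cv2.COLOR_BGR2GRAY); return i
a=kp('t4')[192:213,305:322]; r=cv2.matchTemplate(kp('t5')[187:218,300:327],a,cv2.TM_CCOEFF_NORMED)
m=cv2.minMaxLoc(r); x,y=m[3]; print(m[1],m[3], r[max(0,y-1):y+2,x], r[y,x-1:x+2])
```

```text
q 1.338092080133162 64.32306636516341
travel [55.3784202  -1.19668431]
0.8967099189758301 (4, 5) [0.71935326 0.8967099  0.72888064] [0.59823126 0.8967099  0.8058954 ]
```

The lever angle reads about 1.34 by camera, and it has clearly passed the last hump. To be sure it sits at the stop, I'll do one gentle confirming push with the force reading.

Emit:
carry_out --targets '[[[-4, -2, 0], [0, 0, 0], 255], [[-8, -4, 0], [0, 0, 0], 255], [[-12, -6, 0], [0, 0, 0], 255], [[-15, -8.2, 1], [0, 0, 0], 255], [[-15.1, -8.2, 4], [0, 0, 0], 255], [[-15.1, -8.2, 8], [0, 0, 0], 255], [[-15.1, -8.2, 11], [0, 0, 0], 255], [[-15.1, -9.5, 11], [0, 0, 0], 255], [[-15.1, -10.8, 11], [0, 0, 0], 255], [[-15.1, -11.1, 11], [0, 0, 0], 255]]'

```text
time_s: 10.45
ee_pos: [545.8, -240.5, 43.6]
tcp_rot: [-0.0, 0.708, -0.706, 0.0]
wrist_force: [-2.2, 0.7, 1.1]
opening: -0.0
```

Emit:
carry_out --targets '[[[0, -0.15, 0], [0, 0, 0], 255], [[0, -0.3, 0], [0, 0, 0], 255], [[0, -0.3, 0], [0, 0, 0], 255]]'

```text
time_s: 10.75
ee_pos: [547.5, -241.6, 43.3]
tcp_rot: [0.0, 0.707, -0.707, -0.0]
wrist_force: [-2.2, 1.3, -0.0]
opening: -0.1
```

Emit:
carry_out --targets '[[[0, -0.1, 0], [0, 0, 0], 255], [[0, -0.15, 0], [0, 0, 0], 255], [[0, -0.15, 0], [0, 0, 0], 255]]'

```text
time_s: 11.05
ee_pos: [548.7, -241.6, 43.1]
tcp_rot: [0.0, 0.707, -0.707, -0.001]
wrist_force: [-4.7, 3.1, 1.8]
opening: 0.3
```

Emit:
carry_out --targets '[[[0, 1, 0], [0, 0, 0], 255], [[0, 3, 0], [0, 0, 0], 255], [[0, 3, -4], [0, 0, 0], 255], [[0, 6, -8], [0, 0, 0], 255], [[3, 9, -11], [0, 0, 0], 255], [[7, 11, -11], [0, 0, 0], 255], [[11, 11, -11], [0, 0, 0], 255], [[15, 11, -11], [0, 0, 0], 255], [[15, 11, -11], [0, 0, 0], 255], [[15, 11, -11], [0, 0, 0], 255]]'

```text
time_s: 12.05
ee_pos: [439.2, -392.7, 153.1]
tcp_rot: [0.0, -0.707, 0.708, -0.0]
wrist_force: [-0.1, 0.2, 0.6]
opening: -0.4
```

Run:
```python
from h import *
c=cap('top','t6'); crop('t6',280,160,380,256,6,'c7')
```

```text
(no output)
```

View pics/c7.png

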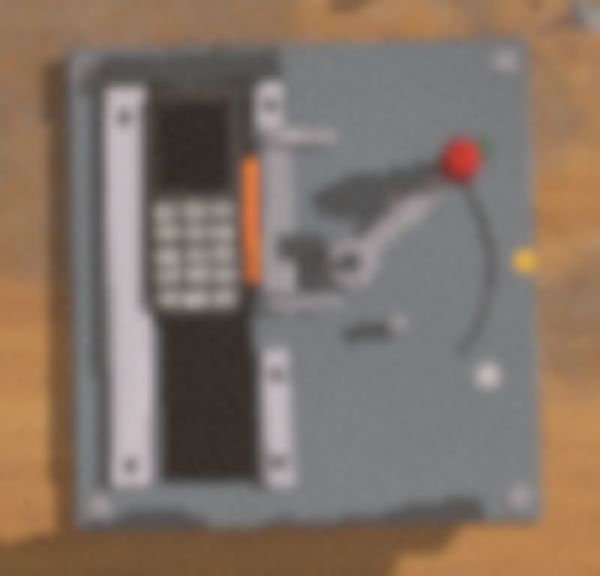

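The knob rests by the green dot at (461, 160), the phone is still home and clamped, and the arm is clear. Handing in.

```bash
python3 -c "
from h import *
print(workorder.close_job())"
```

```text
the job is handed in; nothing more can be done
None
```

The black phone is fully home against the end stop, and the lever is at its second stop with the pad clamping the phone. I handed the job in at about 12 s, with the arm clear; it reported no verdict.

- **Phone:** I pushed it about 55 mm with shut fingers until the reaction force reached about 8 N, within 1 mm of where I expected contact. The pictures taken just before and after clamping show it did not move along the channel.
- **Lever:** I pushed the knob past both clicks to the green dot. The camera first read 1.34 rad instead of 1.4, so I pushed again gently. The force rose to about 5 N where the second stop should be, and the knob ended about 5 crop pixels (under 1 image pixel) further on. I did not work out the angle again; the final picture shows the knob resting at the green dot.
- **Other things:** I touched nothing but the phone and the knob. The bystanders were outside my close-up views, so I did not check them again afterwards.

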